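# Uncap a reagent bottle and load it into the analyser's bay

## Task

Unscrew the cap of the square bottle standing in the metal holder, anticlockwise in several short twists until it lifts free, and lay the cap in the shallow round dish. Then lift the open bottle out of the holder, keep it upright, and set it down, without dropping it, inside the square low-walled bay. Leave everything else on the bench where it is.

Things in the scene. Friction and masses are not known exactly. Their poses are not given: they have to be found in the camera images.
- bottle: loose white square plastic bottle, 0.35 to 0.6 kg: body 60 x 60 mm, 90 mm high, flat sides parallel to its x and y axes; above it a round threaded neck (48 mm across), rim 120 mm above the base, with a springy grey seal disc standing 2.4 mm above the rim when open that stays in the bottle. Origin: centre of the underside, z up. Starts in the holder
- cap: loose black ribbed round screw cap, 56 mm diameter, 36 mm high, 50 g. Origin: centre of its open lower edge, z up, top face at z = +36 mm. Starts screwed tight, origin 96 mm above the bottle's underside
- holder: fixed aluminium holder: 91 x 91 mm block on a 125 x 91 mm foot, with a square well 63 mm wide; walls reach 41 mm above the bench. The well keeps the bottle from turning (about 3 degrees of play) but does not hold it down: it lifts straight out. Origin: centre of the underside, x and y along the well's sides
- holder_floor (a point): centre of the holder's well floor, where the bottle's underside starts (14 mm above the bench)
- bay: fixed grey plastic bay for the bottle: a square tray 92 x 92 mm outside and 80 mm inside, on a 130 x 110 mm foot; its walls reach 18 mm above the bench. Origin: centre of the underside, x and y along the walls (the bottle fits with its sides roughly parallel to them, in any quarter turn)
- bay_floor (a point): centre of the bay's inner floor, 6 mm above the bench
- dish: fixed shallow round white ceramic dish for the cap: 120 mm across at the rim, 98 mm across its flat floor, 16 mm high, floor 4 mm above the bench. Origin: centre of the underside
- vial_a: bystander: loose crimped glass vial, 30 mm diameter, 72 mm high, origin at the centre of its underside
- vial_b: bystander: another such vial, 30 mm diameter, 72 mm high, origin at the centre of its underside
- jar: bystander: round white jar with a black cap, 64 mm diameter, 85 mm high, origin at the centre of its underside
- beaker: bystander: empty glass beaker, 72 mm diameter, 85 mm high, origin at the centre of its underside
- wellplate: bystander: white well plate lying flat, 85 x 127 x 14 mm, origin at the centre of its underside
- cap_top (a point): centre of the cap's top face. The cap loosens anticlockwise seen from above, rises 14 mm per turn (2.2 mm per rad) and comes off after about 5.4 rad (310 degrees), when its origin is about 108 mm above the bottle's underside. It is tight for the first radian (about 0.1 N m), then light. Pulled up too early, it lifts the bottle with it
Not all that is in view belongs to the job. Several things have the shape of the cap; the one meant has the colours described above.

How it is judged (in metres and radians):
On the way, in this order (a step that is already met when the one before it is completed fails the run):
1. the cap is off and clear above the bottle's neck, with the bottle still standing in the holder (z of cap in the frame of bottle above 0.124 m and distance between bottle and holder_floor below 0.01 m), for 0.1 s.
2. the cap lies released in the round dish, with the bottle still standing in the holder (horizontal distance between cap and dish below 0.04 m and z of cap in the frame of dish below 0.045 m and linear speed of cap below 0.05 m/s and contact force between the fingers and cap below 0.1 N and distance between bottle and holder_floor below 0.01 m), for 0.2 s.
At the end, for the whole second after the job is handed in: The open bottle stands at rest and upright (0.08 rad) on the square bay's floor (height within 4 mm, centre within 20 mm of the bay's centre); the cap lies at rest in the round dish, either way up (origin within 40 mm of the dish's axis, less than 45 mm above its underside) (horizontal distance between bottle and bay_floor below 0.02 m and z of bottle in the frame of bay_floor below 0.004 m and angle between bottle's own z axis and vertical below 0.08 rad and linear speed of bottle below 0.03 m/s and horizontal distance between cap and dish below 0.04 m and z of cap in the frame of dish below 0.045 m and linear speed of cap below 0.05 m/s); the robot touches nothing.
It fails at once if the bottle is tipped by more than 0.5 rad (angle between bottle's own z axis and vertical above 0.5 rad).
It fails at once if the bottle is dropped into the bay (over the bay, free of the fingers, more than 12 mm above its floor) (horizontal distance between bottle and bay_floor below 0.06 m and contact force between the fingers and bottle below 0.05 N and z of bottle in the frame of bay_floor above 0.012 m).
It fails at once if a bystander is moved by more than 40 mm (distance of any of vial_a, vial_b, jar, beaker, wellplate from where it was at the start of the episode above 0.04 m).
It also fails if it takes over 72 s, if anything falls off the work surface, if the arm or the gripper's body presses on something with over 40 N, if the wrist force passes 120 N, or if a joint passes its speed limit or range.

## Robot

A 6-joint arm with a two-finger parallel gripper is mounted at the origin on the work surface. World frame = base frame: x ahead of the robot, y to its left, z up, the work surface at z = 0. Lengths are in m, angles in degrees, forces in N, time in s.
With the tool pointing down it reaches from about 0.3 to 0.85 m from the base axis. Payload 4.2 kg.
Tool frame: the origin (TCP) lies between the finger pads; the fingertips stand 14 mm ahead of it and the grasp point (between the pads) lies 5 mm behind it; z points along the fingers, y is the direction in which the jaws open and shut (so a half turn about z gives the same grasp; the last joint's range is limited). The gripper opens to 91 mm and grips with 3 to 60 N. Pads are 32 mm wide; open, the fingers measure 118 mm over their backs; the gripper's body (76 mm by 178 mm) begins 60 mm behind the grasp point.
Start: joints at [76.146, 18.312, 89.639, -0, 72.044, -1.146], TCP at [0.126, 0.561, 0.2] pointing down, gripper open.
Joint ranges: [-177.97, 177.97], [-48.28, 115.42], [12.27, 149.76], [-77.06, 257.06], [2.81, 150.46], [-146.56, 146.56]. Speed limits (degrees/s): [147.25, 147.25, 180, 180, 180, 180].

## Interface

Orientations are given as [roll, pitch, yaw] about the fixed x, y, z axes, in that order (R = Rz(yaw) Ry(pitch) Rx(roll)).
In Python, from bench import status, camera, camera_params, order gives the robot as it stands.
- The arm moves only by the shell command python3 -m crank 'ROWS' [FORCE]. ROWS is JSON, one flat list of numbers, 7 for each row, row after row: the shift along the tool's x, y, z in m, then the turn, a rotation vector about the tool's x, y, z in rad, then the finger opening in m, from 0 to 0.0912. A call has 1 to 20 rows; each row shifts and turns the commanded pose from where the row before left it, along the tool's axes as they then stand; what a row does not reach is not made up. A row lasts 1/10 s, in which the tool goes at most 50 mm and 8.59 degrees, less where a joint would pass 70% of its speed; a pose out of reach is approached as far as the arm can. A call is refused whole if a number of a shift passes 0.05 or a number of a turn 0.15, either way. A call with a gripper value outside its range is refused whole. The fingers move at their own pace and stop on an object; FORCE is the grip in N (left out, the last holds). Time passes only in rows, so rows that do not move let the fingers close. It gives the time, the measured TCP pose, the force and the opening at its end, in the units of the state.
- status.state(): the state, without advancing time (a new reading comes with each control period).
- camera(name): name is "scene" or "top"; returns the picture (480x640x3 uint8, red, green, blue); there is no depth.
- camera_params(name): a dict with "fx", "fy", "cx", "cy" (pixels), "eye" and "attitude" of the camera in the world. Camera axes: x right, y down, z forward; pixel columns grow to the right and rows downward; lengths in m; the calibration is good to about 2 mm. A picture is of the moment at which its call begins. camera_params takes no time and is no camera call.
- order.job_done(): hands the job in, once; it reports no verdict.
The state is a dict: "t": time; "joint_pos": joint angles; "joint_velocities": joint speeds; "joint_efforts": joint torques, N m; "tcp_pos": TCP position; "eef_rot": TCP orientation; "wrist_force": force on the tool from outside, world axes, zero at the start; "torque": the same for the moment, N m; "gripper_width": opening from 0.0 (shut) to 1.0 (fully open).
Only numpy, scipy, OpenCV 4.12 (cv2) and the standard library are available. Lean on these libraries where they do the work, as an engineer would, in place of code of your own. Each camera call takes 0.05 s, during which the arm holds its last target.

## Working session

There is one attempt and no reset: what is moved stays moved. The work goes in short steps, Python scripts to look and compute and a shell command to move; the robot and the scene stay as the last step left them, time stands still between calls to the robot, and variables do not carry over. Pictures are saved under pics/ and viewed, and the job is handed in when it is done.

```bash
ls; mkdir -p pics
python3 - <<'E'
from bench import status,camera,camera_params
import cv2
print(status.state())
for n in ("scene","top"):
    print(n,camera_params(n))
    cv2.imwrite(f"pics/{n}0.png",camera(n)[:,:,::-1])
E
```

```text
pics
{'t': 0.0, 'joint_pos': array([ 7.61468443e+01,  1.83523935e+01,  8.97074047e+01, -1.14877080e-03,
        7.20426591e+01, -1.14543516e+00]), 'joint_velocities': array([ 0.03568209, -0.0584065 , -0.00788027, -0.07845654, -0.00632893,
        0.0257089 ]), 'joint_efforts': array([ 1.20428620e-03, -4.12446570e+01, -2.31973189e+01,  7.28148851e-02,
        4.56292438e-02, -1.56745873e-04]), 'tcp_pos': array([0.12636059, 0.56039756, 0.19870599]), 'eef_rot': array([-1.79897541e+02, -9.56193029e-04,  1.67292634e+02]), 'wrist_force': array([ 1.29269923,  0.26124155, -0.07586354]), 'torque': array([-0.05914657, -0.01422194, -0.01752855]), 'gripper_width': 1.0034354375408379}
scene {'fx': 474.7441276021847, 'fy': 474.7441276021847, 'cx': 321.61166344153975, 'cy': 229.52196384103985, 'eye': array([1.06964085, 0.3740006 , 0.83340431]), 'attitude': array([-139.99655145,    0.84432205,  127.64342488])}
top {'fx': 476.46666363616396, 'fy': 476.46666363616396, 'cx': 315.82384883087764, 'cy': 231.04182313494357, 'eye': array([0.51725229, 0.00965538, 1.11262902]), 'attitude': array([-176.28631167,   -1.26557084,  -88.45172904])}
```

View pics/scene0.png

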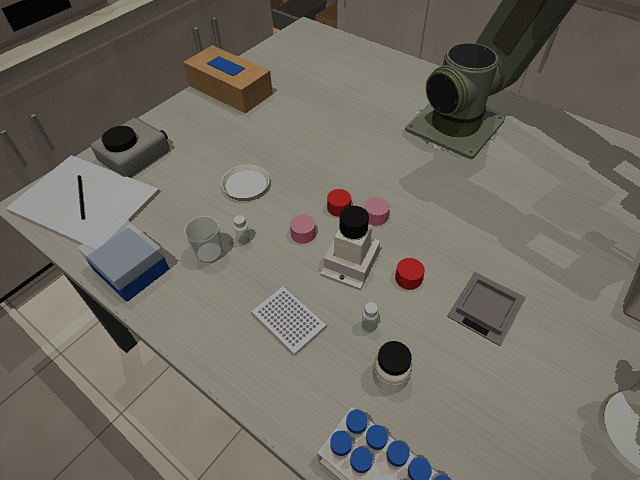

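View pics/top0.png

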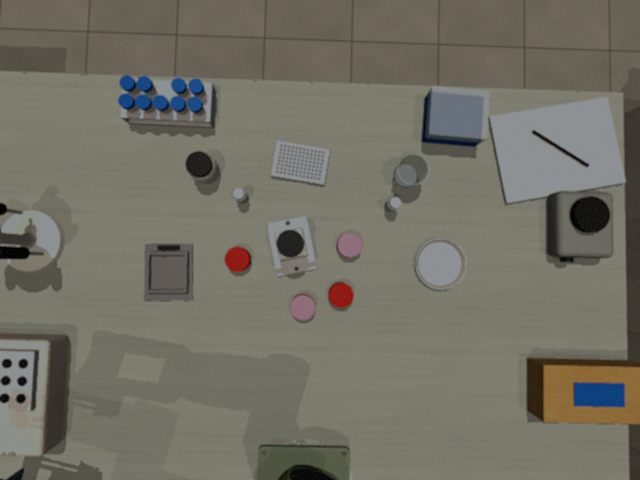

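Possible matches for the cap, with scene pixels:
- black cap on the square bottle in the holder (354,222)
- black jar cap (395,357)
- red caps (339,203) and (410,273)
- pink caps (302,229) and (376,211)
- blue tube caps around (380,440)
- black knob on the grey device (120,138)

By the description, it is the black one on the white square bottle at (354,222), which is (290,243) in the top view. The dish is at (440,264) in the top view and the bay at (169,272). I'll check this in a close crop and measure.

```bash
cat > h.py <<'E'
import numpy as np,cv2
from scipy.spatial.transform import Rotation as R
from bench import status,camera,camera_params
def cam(n):
    p=camera_params(n); return p,R.from_euler('xyz',p['attitude'],degrees=True).as_matrix()
def ray(n,u,v):
    p,M=cam(n); return p['eye'],M@np.array([(u-p['cx'])/p['fx'],(v-p['cy'])/p['fy'],1])
def onz(n,u,v,z):
    e,d=ray(n,u,v); return e+d*(z-e[2])/d[2]
def tri(a,b):
    # a,b=(name,u,v): closest point and gap
    e1,d1=ray(*a);e2,d2=ray(*b)
    s=np.linalg.lstsq(np.c_[d1,-d2],e2-e1,rcond=None)[0]
    p,q=e1+s[0]*d1,e2+s[1]*d2
    return (p+q)/2,np.linalg.norm(p-q)
def proj(n,X):
    p,M=cam(n); c=M.T@(np.asarray(X)-p['eye']); return np.array([p['fx']*c[0]/c[2]+p['cx'],p['fy']*c[1]/c[2]+p['cy']])
E
python3 - <<'E'
from h import *
print(proj('top',[0,0,0]),proj('scene',[0,0,0]),proj('top',[.126,.56,.2]))
s=cv2.imread('pics/scene0.png');t=cv2.imread('pics/top0.png')
def crop(im,x,y,w,h,k): return cv2.resize(im[y:y+h,x:x+w],None,fx=k,fy=k,interpolation=cv2.INTER_CUBIC)
a=crop(s,300,180,120,120,3.3);b=crop(t,240,190,120,120,3.3)
cv2.imwrite('pics/c0.png',np.hstack([a,b]))
a=crop(s,440,265,95,80,4);b=crop(t,125,225,95,80,4)
c=crop(s,205,150,95,80,4);d=crop(t,395,225,95,80,4)
cv2.imwrite('pics/c1.png',cv2.resize(np.vstack([np.hstack([a,b]),np.hstack([c,d])]),(712,600)))
E
```

```text
[303.03287937 491.43839181] [453.89955432 125.14060289] [ -0.85347616 467.56464369]
```

View pics/c0.png

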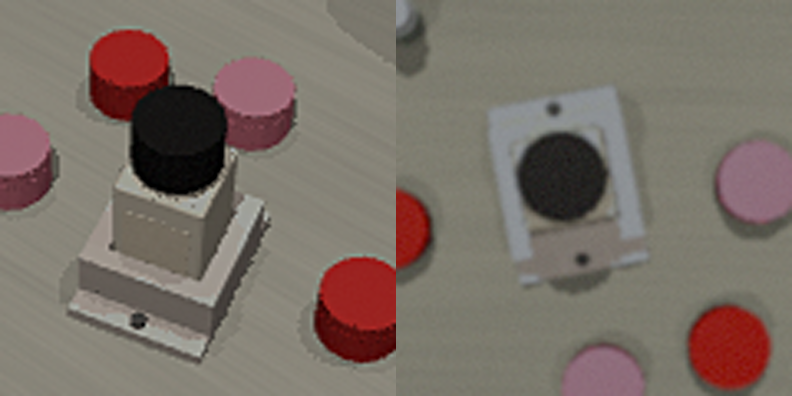

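View pics/c1.png

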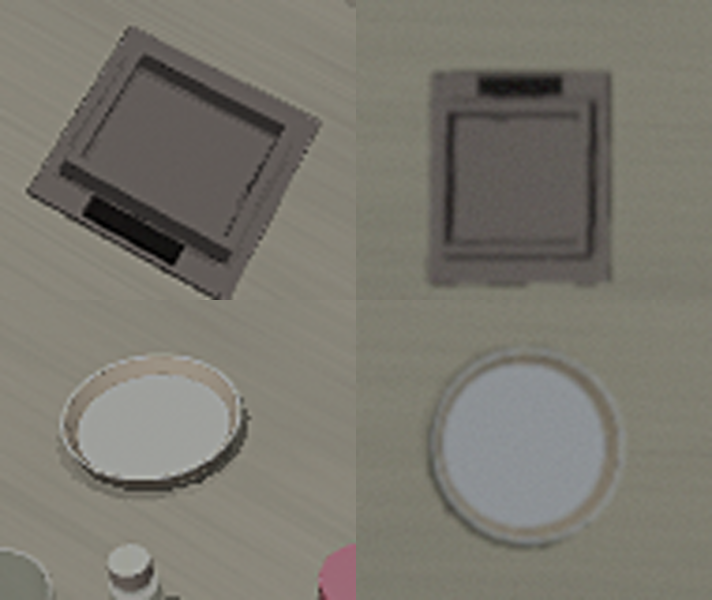

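Run:
```python
from h import *
s=cv2.imread('pics/scene0.png');t=cv2.imread('pics/top0.png')
def comp(im,mask,seed):
    n,l,st,c=cv2.connectedComponentsWithStats(mask.astype(np.uint8)); k=l[seed[1],seed[0]]; return (l==k).astype(np.uint8),st[k],c[k]
g=s.max(2); m,st,c=comp(s,g<60,(354,215)); print('scene cap',st,c)
v=g[m>0]; print(np.histogram(v,12))
gt=t.max(2); mt,stt,ct=comp(t,gt<80,(290,243)); print('top cap',stt,ct, cv2.minEnclosingCircle(cv2.findContours(mt,0,2)[0][0]))
big=np.clip(s[195:250,325:385].astype(float)*6-60,0,255).astype(np.uint8)
b2=np.clip(t[215:285,255:325].astype(float)*1.3,0,255).astype(np.uint8)
cv2.imwrite('pics/c2.png',np.hstack([cv2.resize(big,(400,400),interpolation=0),cv2.resize(b2,(400,400),interpolation=2)]))
# dish
for n,im,seed in(('scene',s,(246,184)),('top',t,(440,264))):
    hsv=cv2.cvtColor(im,cv2.COLOR_BGR2HSV)
    mm,st,c=comp(im,(hsv[...,2]>140),seed); 
    cn=max(cv2.findContours(mm,0,1)[0],key=len); e=cv2.fitEllipse(cn); print(n,'dish',st,c,e)
```

```text
scene cap [339 205  30  34 820] [353.59512195 221.71829268]
(array([ 72, 148, 103, 137, 321,  12,   2,   2,   6,   5,   7,   5]), array([ 0.        ,  4.91666667,  9.83333333, 14.75      , 19.66666667,
       24.58333333, 29.5       , 34.41666667, 39.33333333, 44.25      ,
       49.16666667, 54.08333333, 59.        ]))
top cap [277 230  27  28 578] [289.84429066 243.28200692] ((289.8448181152344, 243.53448486328125), 13.830330848693848)
scene dish [ 221  164   48   34 1174] [245.57495741 180.67887564] ((244.66488647460938, 180.5836639404297), (32.31011199951172, 47.85199737548828), 81.59380340576172)
top dish [ 419  243   42   42 1391] [439.31991373 263.38173976] ((439.3244934082031, 263.38525390625), (40.869468688964844, 41.519798278808594), 154.1739501953125)
```

View pics/c2.png

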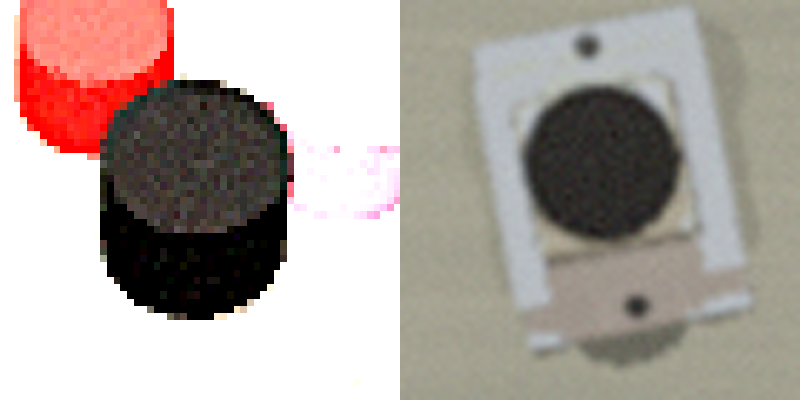

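Run:
```python
from h import *
s=cv2.imread('pics/scene0.png');t=cv2.imread('pics/top0.png')
g=s.max(2).astype(int); g=cv2.GaussianBlur(g.astype(np.uint8),(3,3),0)
roi=np.zeros_like(g);roi[204:240,337:372]=1
m=((g>14)&(g<40)&(roi>0)).astype(np.uint8)
n,l,st,c=cv2.connectedComponentsWithStats(m);k=1+np.argmax(st[1:,4]);mm=(l==k).astype(np.uint8)
cn=max(cv2.findContours(mm,0,1)[0],key=len);print(st[k],c[k],cv2.fitEllipse(cn))
def up(im,x,y,w,h,k):
    a=cv2.resize(im[y:y+h,x:x+w],None,fx=k,fy=k,interpolation=cv2.INTER_CUBIC).astype(float)
    a=np.clip((a-20)*2.,0,255).astype(np.uint8)
    for i in range(0,w,10): cv2.putText(a,str(x+i),(i*k,8),0,.3,(0,255,255));cv2.line(a,(i*k,10),(i*k,14),(0,255,255))
    for j in range(0,h,10): cv2.putText(a,str(y+j),(0,j*k+4),0,.3,(0,255,255))
    return a
cv2.imwrite('pics/bs.png',up(s,442,265,92,80,8))
cv2.imwrite('pics/bt.png',up(t,130,235,75,72,8))
```

```text
[340 206  28  23 479] [353.5782881  216.48643006] ((353.4645080566406, 217.35513305664062), (22.020483016967773, 30.20480728149414), 87.74314880371094)
```

View pics/bs.png

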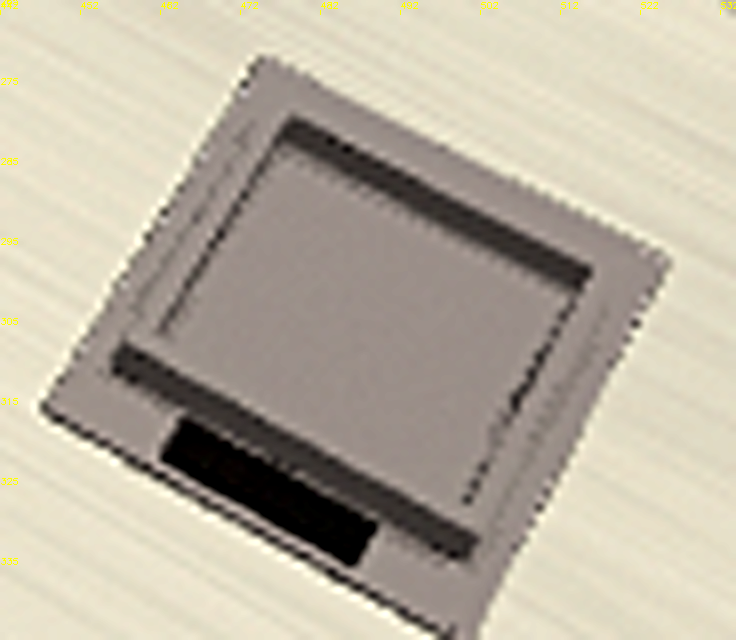

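View pics/bt.png

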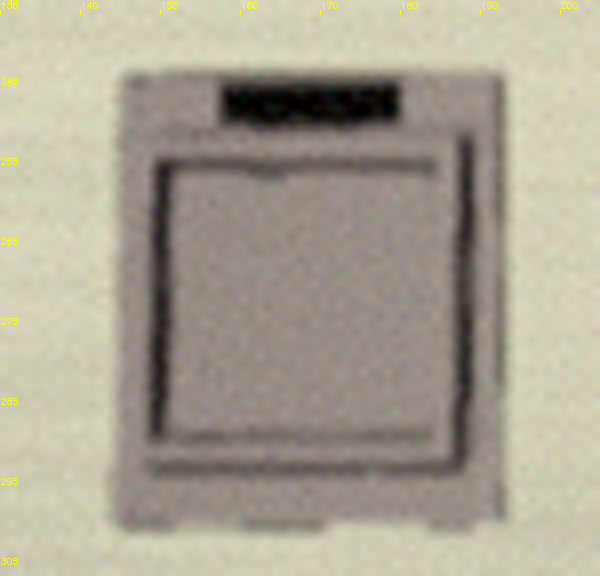

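Run:
```python
from h import *
np.set_printoptions(precision=4,suppress=True)
print('bay',tri(('top',166.9,271.9),('scene',489.1,303.0)), onz('top',166.9,271.9,.018),onz('scene',489.1,303,.018))
print('cap',tri(('top',289.7,243.4),('scene',354.2,216.7)),onz('top',289.7,243.4,.146),onz('scene',354.2,216.7,.146))
# dish rim: top view crop and outer
print('dish floor',tri(('top',439.3,263.4),('scene',245.6,184)),onz('top',439.3,263.4,.004))
print('rim',tri(('top',440.3,264.2),('scene',245.3,181.8)),onz('top',440.3,264.2,.016),onz('scene',245.3,181.8,.016))
# bay angle: left wall inner rim, right
for a,b in(((149.9,255),(148.7,289.5)),((188.3,252),(187,292.5)),((145.6,244.5),(144.3,300)),((192.5,245),(192.5,300))):
    p,q=onz('top',*a,.012),onz('top',*b,.012);d=q-p;print('bay edge dir',np.degrees(np.arctan2(d[1],d[0])))
# holder edges: c2 right panel scale 400/70
f=lambda x,y:(255+(x-400)/5.714,215+y/5.714)
for a,b in(((475,48),(520,310)),((695,10),(745,265)),((475,48),(695,10))):
    p,q=onz('top',*f(*a),.02),onz('top',*f(*b),.02);d=q-p;print('holder edge dir',np.degrees(np.arctan2(d[1],d[0])),np.linalg.norm(d))
# neighbours
for nm,a,z in(('pinkR',(350,244),.03),('pinkB',(303,306),.03),('redL',(238,259),.03),('redB',(341,294),.03),('vialL',(239.5,195),.07),('vialR',(393,204),.07),('jar',(200,165),.085)):
    print(nm,onz('top',*a,z))
```

```text
bay (array([0.4857, 0.3252, 0.0161]), np.float64(0.0022925189279393503)) [0.4862 0.3235 0.018 ] [0.4863 0.3263 0.018 ]
cap (array([0.5539, 0.0427, 0.1435]), np.float64(0.0007222288601506131)) [0.554  0.0423 0.146 ] [0.5556 0.0442 0.146 ]
dish floor (array([ 0.5222, -0.3032,  0.0034]), np.float64(0.0005590077751941048)) [ 0.5224 -0.3032  0.004 ]
rim (array([ 0.5206, -0.3042,  0.0091]), np.float64(0.00010692058288693108)) [ 0.5205 -0.3022  0.016 ] [ 0.5252 -0.2986  0.016 ]
bay edge dir -179.1493622352213
bay edge dir -179.29413962581256
bay edge dir -178.4674749345191
bay edge dir -177.49649339639146
holder edge dir -168.3917291422462 0.10659160307364031
holder edge dir -167.33028815557404 0.10448943864733848
holder edge dir -78.4922378162179 0.0897122591666273
pinkR [ 0.5608 -0.091   0.03  ]
pinkB [0.4181 0.012  0.03  ]
redL [0.5198 0.1618 0.03  ]
redB [ 0.4472 -0.0731  0.03  ]
vialL [0.6601 0.1582 0.07  ]
vialR [ 0.6502 -0.1804  0.07  ]
jar [0.7209 0.2439 0.085 ]
```

The crop confirms the black ribbed cap on the square white bottle. Measured positions:

| Item | Measured |
|---|---|
| Cap top | (0.554, 0.0425, ~0.145), two-view height agrees with the text |
| Dish | (0.522, -0.303) |
| Bay | (0.486, 0.325), yaw ~1° |
| Holder | yaw ~12° |

First I turn the tool to yaw 90, which makes tool x = world y, tool y = world x and tool z = down.

```bash
python3 -m crank '[0,0,0,0,0,0.15,0.0912, 0,0,0,0,0,0.15,0.0912, 0,0,0,0,0,0.15,0.0912, 0,0,0,0,0,0.15,0.0912, 0,0,0,0,0,0.15,0.0912, 0,0,0,0,0,0.15,0.0912, 0,0,0,0,0,0.15,0.0912, 0,0,0,0,0,0.15,0.0912, 0,0,0,0,0,0.15,0.0912]' 20
python3 -m crank '[-0.037,0.0305,0,0,0,0,0.0912, -0.037,0.0305,0,0,0,0,0.0912, -0.037,0.0305,0,0,0,0,0.0912, -0.037,0.0305,0,0,0,0,0.0912, -0.037,0.0305,0,0,0,0,0.0912, -0.037,0.0305,0,0,0,0,0.0912, -0.037,0.0305,0,0,0,0,0.0912, -0.037,0.0305,0,0,0,0,0.0912, -0.037,0.0305,0,0,0,0,0.0912, -0.037,0.0305,0,0,0,0,0.0912, -0.037,0.0305,0,0,0,0,0.0912, -0.037,0.0305,0,0,0,0,0.0912, -0.037,0.0305,0,0,0,0,0.0912, -0.037,0.0305,0,0,0,0,0.0912,0,0,0,0,0,0,0.0912,0,0,0,0,0,0,0.0912]'
```

```text
t: 1.0
tcp_pos: [0.1264, 0.5606, 0.1991]
eef_rot: [-180.0, 0.1, 89.6]
wrist_force: [0.4, 0.9, 0.5]
gripper_width: 1.002
t: 2.6
tcp_pos: [0.5528, 0.0418, 0.1987]
eef_rot: [-179.9, -0.0, 89.8]
wrist_force: [-0.0, 1.1, 0.2]
gripper_width: 1.0
```

Run:
```python
from h import *
s=status.state();print(s['t'],s['tcp_pos'],s['eef_rot'],s['gripper_width'])
im=camera('scene')[:,:,::-1]
cv2.imwrite('pics/a1.png',cv2.resize(im[120:300,260:460],(800,720))[:600])
```

```text
2.6 [0.55277506 0.04177981 0.19869077] [-1.79883347e+02 -2.61205931e-02  8.98147840e+01] 1.00040874155488
```

View pics/a1.png

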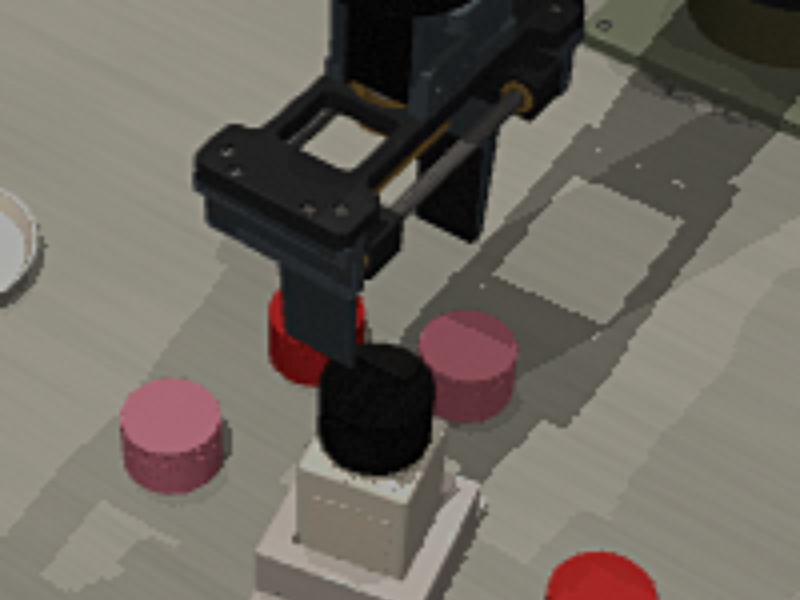

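The picture shows the open jaws straddling the black cap, which is at about (375,410) in the crop. They can descend.

```bash
python3 -m crank '[0.0005,0.0012,0.02,0,0,0,0.0912, 0,0,0.02,0,0,0,0.0912, 0,0,0.02,0,0,0,0.0912, 0,0,0.012,0,0,0,0.0912, 0,0,0,0,0,0,0.0912]' 25
python3 -m crank '[0,0,0,0,0,0,0.05,0,0,0,0,0,0,0.05,0,0,0,0,0,0,0.05,0,0,0,0,0,0,0.05,0,0,0,0,0,0,0.05,0,0,0,0,0,0,0.05]' 25
```

```text
t: 3.15
tcp_pos: [0.5523, 0.044, 0.1261]
eef_rot: [-179.8, -0.0, 90.0]
wrist_force: [-0.3, -0.6, -0.1]
gripper_width: 0.999
t: 3.75
tcp_pos: [0.5547, 0.043, 0.1279]
eef_rot: [179.9, -0.0, 89.9]
wrist_force: [0.2, 0.0, 1.6]
gripper_width: 0.599
```

```bash
python3 -m crank '[0,0,0,0,0,-0.1,0.05, 0,0,-0.0002,0,0,-0.15,0.05, 0,0,-0.0003,0,0,-0.15,0.05, 0,0,-0.0003,0,0,-0.15,0.05, 0,0,-0.0003,0,0,-0.15,0.05, 0,0,-0.0003,0,0,-0.15,0.05, 0,0,-0.0003,0,0,-0.15,0.05, 0,0,-0.0003,0,0,-0.15,0.05, 0,0,-0.0003,0,0,-0.15,0.05, 0,0,-0.0003,0,0,-0.15,0.05, 0,0,-0.0003,0,0,-0.15,0.05, 0,0,0,0,0,0,0.05]'
python3 - <<'E'
from h import *
s=status.state();print(s['torque'],s['wrist_force'],s['joint_pos'])
E
```

```text
t: 4.95
tcp_pos: [0.5538, 0.0424, 0.1302]
eef_rot: [-179.9, -0.1, -178.4]
wrist_force: [-0.8, -1.9, -0.7]
gripper_width: 0.597
[-0.35577502  0.10241424 -0.01055074] [-0.8428599  -1.90448967 -0.73163209] [ 3.22456884e+00  1.96405423e+01  9.82574329e+01 -5.67357583e-02
  6.21570668e+01 -8.83524286e+01]
```

```bash
python3 -m crank '[0,0,0,0,0,0,0.08, 0,0,0,0,0,0,0.08, 0,0,0,0,0,0,0.08, 0,0,0,0,0,0.15,0.08, 0,0,0,0,0,0.15,0.08, 0,0,0,0,0,0.15,0.08, 0,0,0,0,0,0.15,0.08, 0,0,0,0,0,0.15,0.08, 0,0,0,0,0,0.15,0.08, 0,0,0,0,0,0.15,0.08, 0,0,0,0,0,0.15,0.08, 0,0,0,0,0,0.15,0.08, 0,0,0,0,0,0.15,0.08, 0,0,0,0,0,0.1,0.08, 0,0,0,0,0,0,0.05, 0,0,0,0,0,0,0.05, 0,0,0,0,0,0,0.05, 0,0,0,0,0,0,0.05, 0,0,0,0,0,0,0.05]'
python3 - <<'E'
from h import *
b=camera('scene')[:,:,::-1]
cv2.imwrite('pics/a2.png',cv2.resize(b[150:300,280:430],(600,600)))
E
```

```text
t: 6.85
tcp_pos: [0.5543, 0.043, 0.1305]
eef_rot: [180.0, -0.0, 90.0]
wrist_force: [0.4, -1.0, -0.1]
gripper_width: 0.59
```

View pics/a2.png

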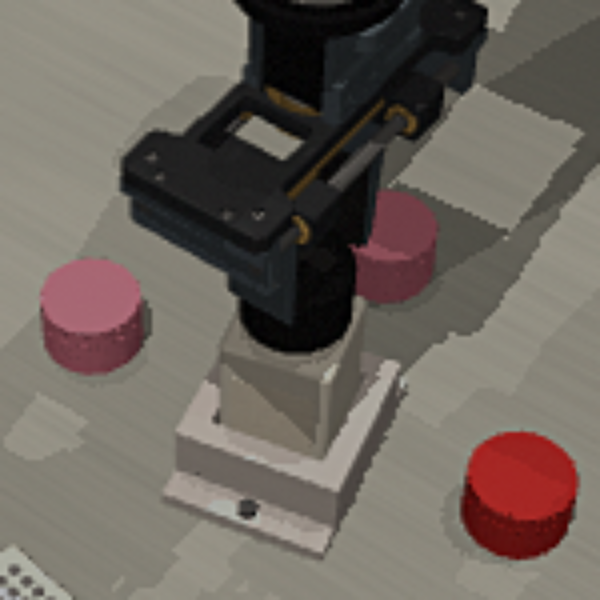

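The bottle is still seated in the holder and the jaws are on the cap at about (300,300) in the crop. Next is the second twist, then a regrip.

```bash
python3 -m crank '[0,0,0,0,0,-0.1,0.05, 0,0,-0.0003,0,0,-0.15,0.05, 0,0,-0.0004,0,0,-0.15,0.05, 0,0,-0.0004,0,0,-0.15,0.05, 0,0,-0.0004,0,0,-0.15,0.05, 0,0,-0.0004,0,0,-0.15,0.05, 0,0,-0.0003,0,0,-0.15,0.05, 0,0,-0.0003,0,0,-0.15,0.05, 0,0,-0.0003,0,0,-0.15,0.05, 0,0,-0.0003,0,0,-0.15,0.05, 0,0,-0.0003,0,0,-0.15,0.05, 0,0,0,0,0,0,0.05]'
python3 -m crank '[0,0,0,0,0,0,0.08, 0,0,0,0,0,0,0.08, 0,0,0,0,0,0,0.08, 0,0,0,0,0,0.15,0.08, 0,0,0,0,0,0.15,0.08, 0,0,0,0,0,0.15,0.08, 0,0,0,0,0,0.15,0.08, 0,0,0,0,0,0.15,0.08, 0,0,0,0,0,0.15,0.08, 0,0,0,0,0,0.15,0.08, 0,0,0,0,0,0.15,0.08, 0,0,0,0,0,0.15,0.08, 0,0,0,0,0,0.15,0.08, 0,0,0,0,0,0.1,0.08]'
python3 - <<'E'
from h import *
b=camera('scene')[:,:,::-1]
cv2.imwrite('pics/a3.png',cv2.resize(b[150:300,280:430],(600,600)))
E
```

```text
t: 8.1
tcp_pos: [0.5539, 0.0425, 0.134]
eef_rot: [-179.9, -0.0, -178.4]
wrist_force: [-0.4, -2.0, 1.4]
gripper_width: 0.597
t: 9.5
tcp_pos: [0.5542, 0.0433, 0.1338]
eef_rot: [180.0, -0.0, 89.6]
wrist_force: [-0.4, -0.1, 0.0]
gripper_width: 0.879
```

View pics/a3.png

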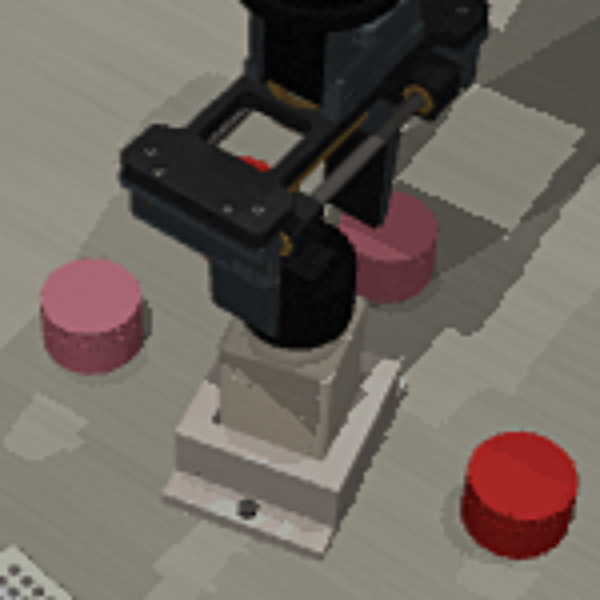

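The neck now shows below the cap at about (290,345), so it is unscrewing. Third twist and regrip.

```bash
python3 -m crank '[0,0,0,0,0,0,0.05, 0,0,0,0,0,0,0.05, 0,0,0,0,0,0,0.05, 0,0,0,0,0,0,0.05, 0,0,0,0,0,0,0.05, 0,0,0,0,0,-0.1,0.05, 0,0,-0.0003,0,0,-0.15,0.05, 0,0,-0.0003,0,0,-0.15,0.05, 0,0,-0.0003,0,0,-0.15,0.05, 0,0,-0.0004,0,0,-0.15,0.05, 0,0,-0.0004,0,0,-0.15,0.05, 0,0,-0.0003,0,0,-0.15,0.05, 0,0,-0.0003,0,0,-0.15,0.05, 0,0,-0.0003,0,0,-0.15,0.05, 0,0,-0.0003,0,0,-0.15,0.05, 0,0,-0.0003,0,0,-0.15,0.05, 0,0,0,0,0,0,0.05]'
python3 -m crank '[0,0,0,0,0,0,0.08, 0,0,0,0,0,0,0.08, 0,0,0,0,0,0,0.08, 0,0,0,0,0,0.15,0.08, 0,0,0,0,0,0.15,0.08, 0,0,0,0,0,0.15,0.08, 0,0,0,0,0,0.15,0.08, 0,0,0,0,0,0.15,0.08, 0,0,0,0,0,0.15,0.08, 0,0,0,0,0,0.15,0.08, 0,0,0,0,0,0.15,0.08, 0,0,0,0,0,0.15,0.08, 0,0,0,0,0,0.15,0.08, 0,0,0,0,0,0.1,0.08, 0,0,0,0,0,0,0.05, 0,0,0,0,0,0,0.05, 0,0,0,0,0,0,0.05, 0,0,0,0,0,0,0.05, 0,0,0,0,0,0,0.05]'
python3 - <<'E'
from h import *
b=camera('scene')[:,:,::-1]
cv2.imwrite('pics/a4.png',cv2.resize(b[150:300,280:430],(600,600)))
E
```

```text
t: 11.25
tcp_pos: [0.5543, 0.0424, 0.1373]
eef_rot: [-179.9, 0.0, -178.4]
wrist_force: [0.1, -1.8, 1.5]
gripper_width: 0.594
t: 13.15
tcp_pos: [0.5543, 0.043, 0.137]
eef_rot: [180.0, -0.0, 90.0]
wrist_force: [-0.0, 0.0, 0.1]
gripper_width: 0.602
```

View pics/a4.png

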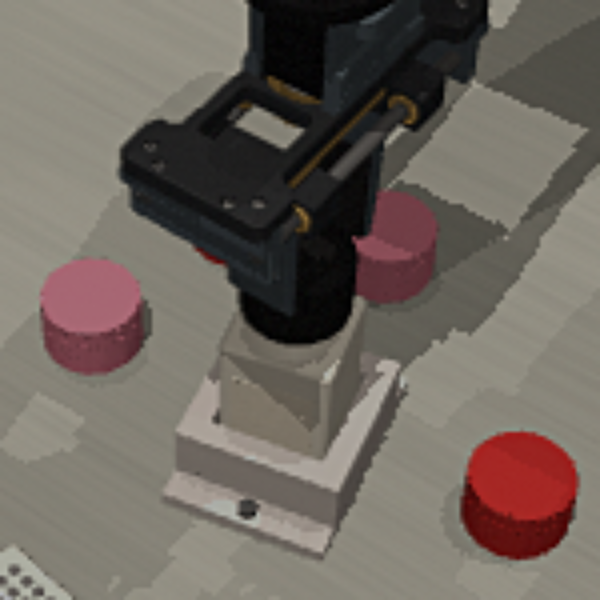

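More neck is visible. Fourth twist, then a slow 8 mm test lift.

```bash
python3 -m crank '[0,0,0,0,0,-0.1,0.05, 0,0,-0.0003,0,0,-0.15,0.05, 0,0,-0.0003,0,0,-0.15,0.05, 0,0,-0.0003,0,0,-0.15,0.05, 0,0,-0.0004,0,0,-0.15,0.05, 0,0,-0.0003,0,0,-0.15,0.05, 0,0,-0.0003,0,0,-0.15,0.05, 0,0,-0.0003,0,0,-0.15,0.05, 0,0,-0.0003,0,0,-0.15,0.05, 0,0,-0.0003,0,0,-0.15,0.05, 0,0,-0.0003,0,0,-0.15,0.05, 0,0,0,0,0,0,0.05, 0,0,-0.002,0,0,0,0.05, 0,0,-0.002,0,0,0,0.05, 0,0,-0.002,0,0,0,0.05, 0,0,-0.002,0,0,0,0.05, 0,0,0,0,0,0,0.05]'
python3 - <<'E'
from h import *
b=camera('scene')[:,:,::-1]
cv2.imwrite('pics/a5.png',cv2.resize(b[150:300,280:430],(600,600)))
E
```

```text
t: 14.9
tcp_pos: [0.5542, 0.043, 0.1484]
eef_rot: [-180.0, 0.0, -178.4]
wrist_force: [-1.1, -1.9, 0.4]
gripper_width: 0.6
```

View pics/a5.png

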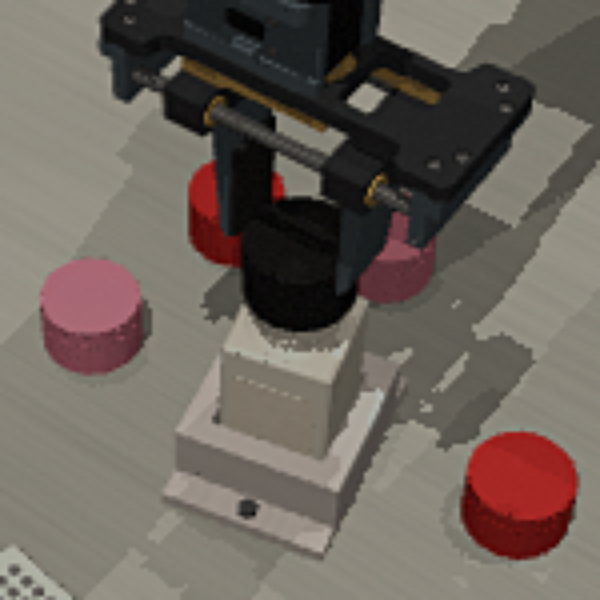

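The bottle stays put while the cap rises (cap bottom edge at about (300,325) in the crop). Lift clear, then carry it to the dish.

```bash
python3 -m crank '[0,0,-0.01,0,0,0,0.05, 0,0,-0.02,0,0,0,0.05, 0,0,-0.02,0,0,0,0.05, 0,0,0,0,0,0,0.05, 0,0,0,0,0,0,0.05, 0.0052,-0.043,0,0,0,0,0.05, 0.0052,-0.043,0,0,0,0,0.05, 0.0052,-0.043,0,0,0,0,0.05, 0.0052,-0.043,0,0,0,0,0.05, 0.0052,-0.043,0,0,0,0,0.05, 0.0052,-0.043,0,0,0,0,0.05, 0.0052,-0.043,0,0,0,0,0.05, 0.0052,-0.043,0,0,0,0,0.05, 0,0,0,0,0,0,0.05, 0,0,0,0,0,0,0.05]'
python3 - <<'E'
from h import *
for n in('scene','top'):
    b=camera(n)[:,:,::-1]
    cv2.imwrite('pics/b_%s.png'%n,b)
E
```

```text
t: 16.45
tcp_pos: [0.5215, -0.3022, 0.1966]
eef_rot: [179.9, -0.1, -178.5]
wrist_force: [0.3, 0.2, -1.6]
gripper_width: 0.597
```

View pics/b_scene.png

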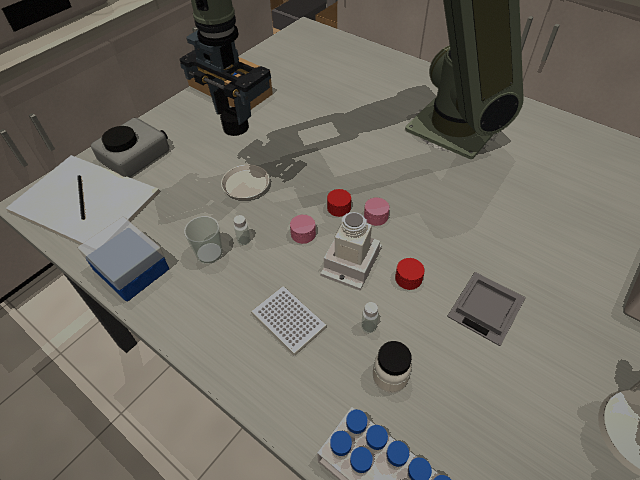

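View pics/b_top.png

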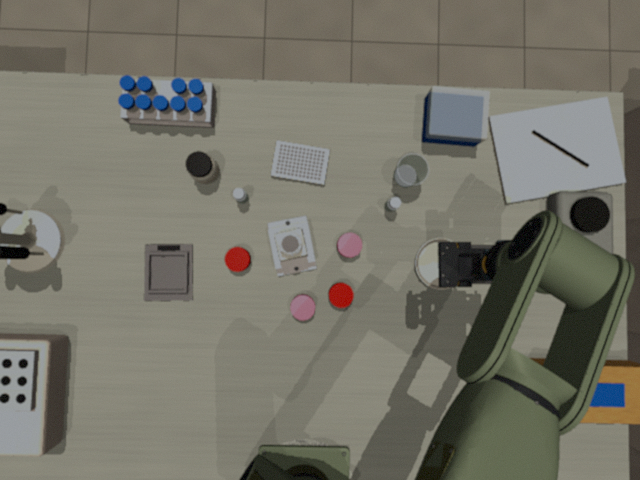

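The cap is held over the dish. The open bottle still stands in the holder, with its neck at (354,220) in the scene and (291,243) in the top view. Lowering.

```bash
python3 -m crank '[0,0,0.04,0,0,0,0.05, 0,0,0.04,0,0,0,0.05, 0,0,0.04,0,0,0,0.05, 0,0,0.03,0,0,0,0.05, 0,0,0.018,0,0,0,0.05, 0,0,0,0,0,0,0.05, 0,0,0,0,0,0,0.05]'
python3 - <<'E'
from h import *
b=camera('scene')[:,:,::-1]
cv2.imwrite('pics/b2.png',cv2.resize(b[120:220,180:320],(800,571)))
E
```

```text
t: 17.25
tcp_pos: [0.5229, -0.3011, 0.0306]
eef_rot: [180.0, 0.0, -178.3]
wrist_force: [-0.8, -0.1, 0.1]
gripper_width: 0.598
```

View pics/b2.png

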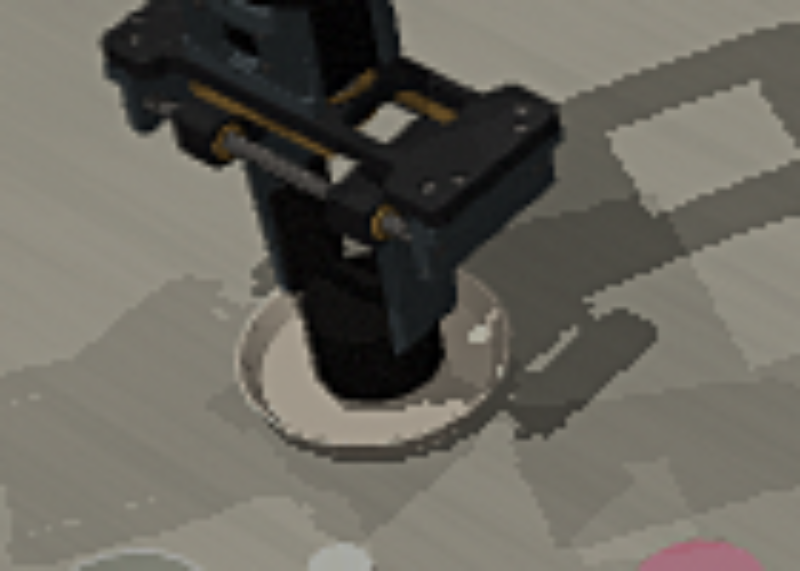

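The cap is centred in the dish, slightly above its floor. I'll go down in small steps and watch the force.

```bash
python3 -m crank '[0,0,0.002,0,0,0,0.05, 0,0,0.002,0,0,0,0.05, 0,0,0.001,0,0,0,0.05, 0,0,0,0,0,0,0.05]'; python3 -m crank '[0,0,0.0015,0,0,0,0.05, 0,0,0.0015,0,0,0,0.05, 0,0,0,0,0,0,0.05]'
```

```text
t: 17.7
tcp_pos: [0.5223, -0.3021, 0.0253]
eef_rot: [-180.0, 0.0, -178.4]
wrist_force: [-0.4, 0.4, -0.5]
gripper_width: 0.598
t: 18.0
tcp_pos: [0.5224, -0.3021, 0.0226]
eef_rot: [-180.0, 0.0, -178.4]
wrist_force: [-0.9, 1.1, 2.5]
gripper_width: 0.601
```

```bash
python3 -m crank '[0,0,0,0,0,0,0.066, 0,0,0,0,0,0,0.066, 0,0,0,0,0,0,0.066, 0,0,0,0,0,0,0.066, 0,0,0,0,0,0,0.066, 0,0,-0.01,0,0,0,0.066, 0,0,-0.02,0,0,0,0.07, 0,0,-0.05,0,0,0,0.0912, 0,0,-0.05,0,0,0,0.0912, 0,0,-0.05,0,0,0,0.0912, 0,0,-0.05,0,0,0,0.0912, 0,0,0,0,0,0,0.0912]'
python3 - <<'E'
from h import *
b=camera('scene')[:,:,::-1]
cv2.imwrite('pics/b3.png',cv2.resize(b[120:220,180:320],(800,571)))
cv2.imwrite('pics/b3b.png',cv2.resize(b[190:300,300:420],(654,600)))
E
```

```text
t: 19.2
tcp_pos: [0.5254, -0.3039, 0.2615]
eef_rot: [-179.5, 0.8, -178.4]
wrist_force: [-0.0, -0.8, -0.4]
gripper_width: 0.999
```

View pics/b3.png

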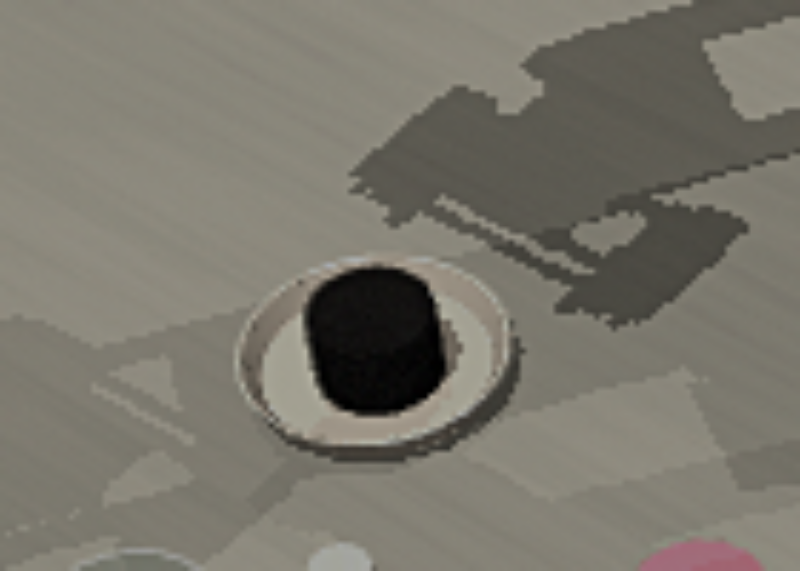

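View pics/b3b.png

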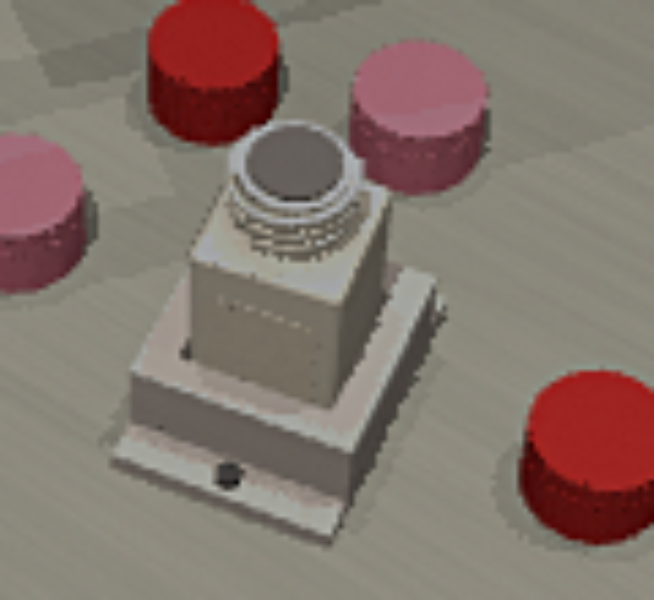

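The cap lies upright and released in the dish, at about (375,340) in the crop. The open bottle is still seated in the holder. I'll measure the bottle's place and yaw from the top view.

Run:
```python
from h import *
np.set_printoptions(precision=4,suppress=True)
t=camera('top')[:,:,::-1]
k=10;x,y,w,h=262,213,60,60
a=cv2.resize(t[y:y+h,x:x+w],None,fx=k,fy=k,interpolation=cv2.INTER_CUBIC).astype(float)
a=np.clip((a-60)*1.7,0,255).astype(np.uint8)
for i in range(0,w,10):
    cv2.putText(a,str(x+i),(i*k,8),0,.35,(0,0,255));cv2.putText(a,str(y+i),(0,i*k+4),0,.35,(0,0,255))
cv2.imwrite('pics/b4.png',a)
s=status.state();print(s['tcp_pos'],s['eef_rot'],s['joint_pos'])
```

```text
[ 0.5227 -0.3022  0.2543] [-179.8851    0.1933 -178.3851] [ -31.1361   19.2768   80.353     0.0081   80.1455 -122.7521]
```

View pics/b4.png

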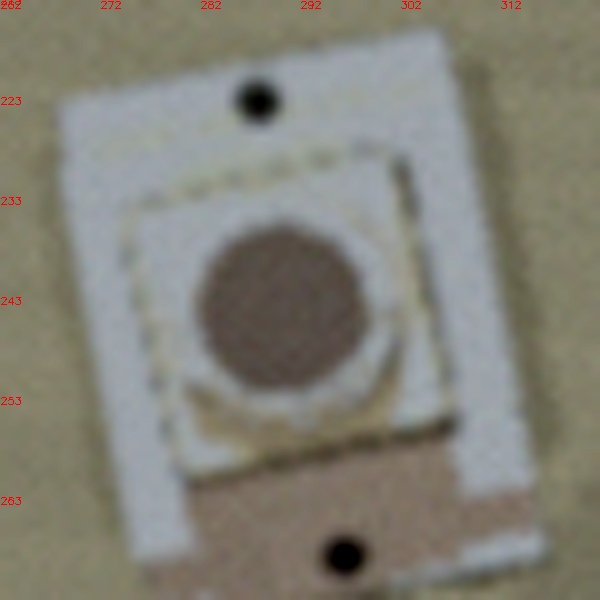

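Run:
```python
from h import *
np.set_printoptions(precision=4,suppress=True)
print(onz('top',291.15,244.4,.104),onz('top',290.4,243.8,.136))
P=[onz('top',*p,.104) for p in((274.5,233.5),(301.8,228),(307.5,255.5),(280.8,260.5))]
for i in range(4):
    d=P[(i+1)%4]-P[i];print(np.degrees(np.arctan2(d[1],d[0])),np.linalg.norm(d))
th=np.radians(192); c,s=np.cos(th),np.sin(th)
```

```text
[0.5535 0.0406 0.104 ] [0.5536 0.0412 0.136 ]
-76.9376480197308 0.058936854052608574
-166.66650919992108 0.05951705849710081
102.16248358948835 0.057296521933313624
14.947253716593337 0.0586482825434125
```

```bash
python3 -m crank '[0,0,0,0,0,-0.1,0.0912, 0,0,0,0,0,-0.1,0.0912, -0.0135,0.0411,0,0,0,0,0.0912, -0.0135,0.0411,0,0,0,0,0.0912, -0.0135,0.0411,0,0,0,0,0.0912, -0.0135,0.0411,0,0,0,0,0.0912, -0.0135,0.0411,0,0,0,0,0.0912, -0.0135,0.0411,0,0,0,0,0.0912, -0.0135,0.0411,0,0,0,0,0.0912, -0.0135,0.0411,0,0,0,0,0.0912, 0,0,0.03,0,0,0,0.0912, 0,0,0,0,0,0,0.0912, 0,0,0,0,0,0,0.0912, 0,0,0,0,0,0,0.0912]' 30
python3 - <<'E'
from h import *
s=status.state();print(s['tcp_pos'],s['eef_rot'])
E
```

```text
t: 20.7
tcp_pos: [0.5534, 0.0419, 0.2226]
eef_rot: [-180.0, 0.0, -167.0]
wrist_force: [0.4, -0.2, 0.4]
gripper_width: 1.001
[0.55335857 0.04185538 0.22259886] [-1.79991510e+02  1.83310271e-02 -1.66996902e+02]
```

```bash
python3 -m crank '[-0.0005,0.0005,0.03,0,0,0,0.0912, 0,0,0.03,0,0,0,0.0912, 0,0,0.03,0,0,0,0.0912, 0,0,0.03,0,0,0,0.0912, 0,0,0.015,0,0,0,0.0912, 0,0,0.008,0,0,0,0.0912, 0,0,0,0,0,0,0.0912]'
python3 - <<'E'
from h import *
b=camera('scene')[:,:,::-1]
cv2.imwrite('pics/d1.png',cv2.resize(b[150:300,280:430],(600,600)))
E
```

```text
t: 21.4
tcp_pos: [0.5536, 0.0426, 0.079]
eef_rot: [180.0, -0.0, -167.0]
wrist_force: [-0.2, -0.4, 0.4]
gripper_width: 0.996
```

View pics/d1.png

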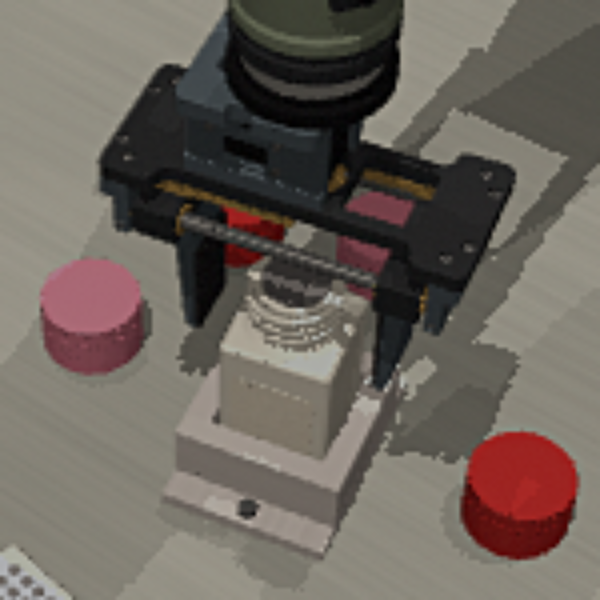

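The jaws are either side of the bottle body, square to it and clear of the neck. Close with 35 N and make a test lift.

```bash
python3 -m crank '[0,0,0,0,0,0,0.05, 0,0,0,0,0,0,0.05, 0,0,0,0,0,0,0.05, 0,0,0,0,0,0,0.05, 0,0,0,0,0,0,0.05, 0,0,0,0,0,0,0.05]' 35
python3 -m crank '[0,0,-0.005,0,0,0,0.05, 0,0,-0.01,0,0,0,0.05, 0,0,-0.01,0,0,0,0.05, 0,0,0,0,0,0,0.05, 0,0,0,0,0,0,0.05]'
python3 - <<'E'
from h import *
b=camera('scene')[:,:,::-1]
cv2.imwrite('pics/d2.png',cv2.resize(b[150:300,280:430],(600,600)))
E
```

```text
t: 22.05
tcp_pos: [0.5539, 0.0426, 0.0797]
eef_rot: [-179.9, 0.0, -166.9]
wrist_force: [-1.0, -4.4, 4.0]
gripper_width: 0.658
t: 22.55
tcp_pos: [0.5535, 0.0432, 0.1048]
eef_rot: [-180.0, 0.0, -166.9]
wrist_force: [0.1, -2.8, -3.2]
gripper_width: 0.655
```

View pics/d2.png

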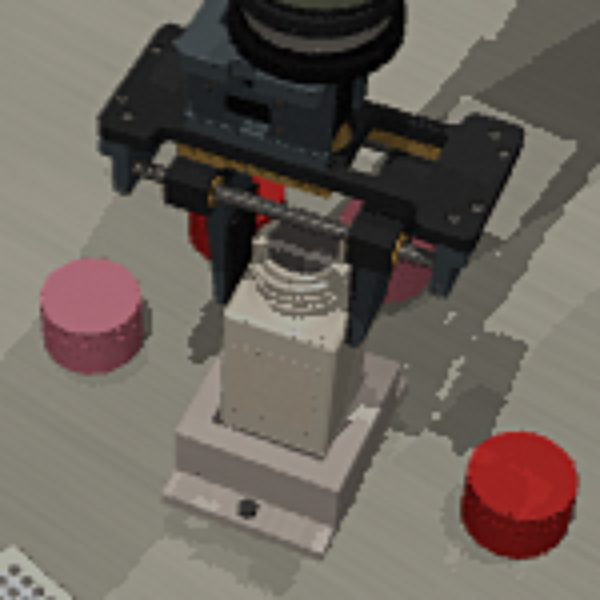

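The bottle rises out cleanly and upright. Lift it fully, turn back to the bay's yaw, and carry it over.

```bash
python3 -m crank '[0,0,-0.02,0,0,0,0.05, 0,0,-0.025,0,0,0,0.05, 0,0,-0.025,0,0,0,0.05, 0,0,-0.02,0,0,0.05,0.05, 0,0,0,0,0,0.05,0.05, 0,0,0,0,0,0.05,0.05, 0,0,0,0,0,0.05,0.05, 0.003,0.0142,0,0,0,0,0.05, 0.006,0.0284,0,0,0,0,0.05, 0.006,0.0284,0,0,0,0,0.05, 0.006,0.0284,0,0,0,0,0.05, 0.006,0.0284,0,0,0,0,0.05, 0.006,0.0284,0,0,0,0,0.05, 0.006,0.0284,0,0,0,0,0.05, 0.006,0.0284,0,0,0,0,0.05, 0.006,0.0284,0,0,0,0,0.05, 0.006,0.0284,0,0,0,0,0.05, 0.003,0.0142,0,0,0,0,0.05, 0,0,0,0,0,0,0.05, 0,0,0,0,0,0,0.05]'
python3 - <<'E'
from h import *
b=camera('scene')[:,:,::-1]
cv2.imwrite('pics/e1.png',cv2.resize(b[180:360,400:580],(600,600)))
b=camera('top')[:,:,::-1]
cv2.imwrite('pics/e1t.png',cv2.resize(b[190:340,100:250],(600,600)))
E
```

```text
t: 24.6
tcp_pos: [0.4849, 0.3253, 0.1938]
eef_rot: [-179.9, -0.1, -178.3]
wrist_force: [-0.2, -0.2, -5.5]
gripper_width: 0.66
```

View pics/e1.png

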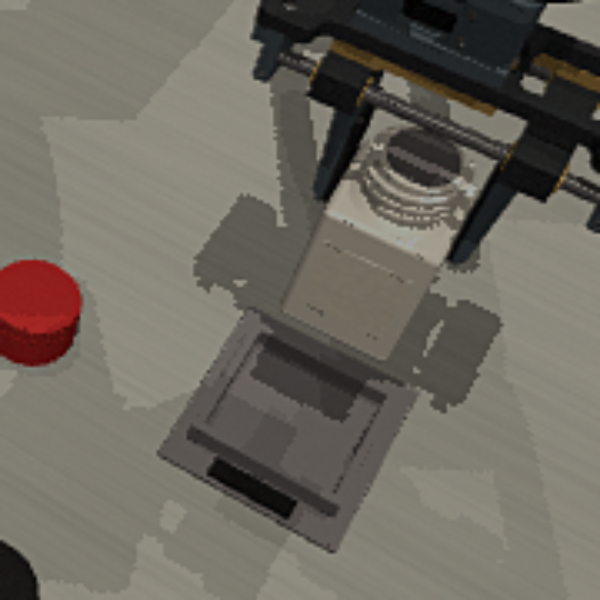

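View pics/e1t.png

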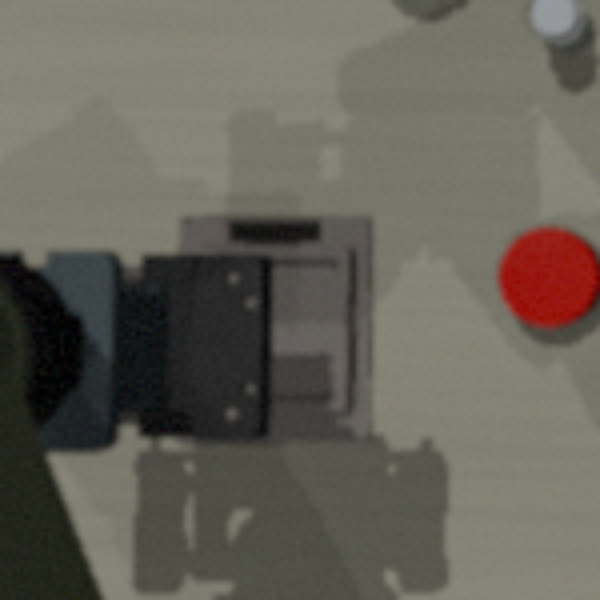

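The bottle is over the bay and square to it. Lower it to just above the walls and check.

```bash
python3 -m crank '[0,0,0.03,0,0,0,0.05, 0,0,0.03,0,0,0,0.05, 0,0,0.025,0,0,0,0.05, 0,0,0.012,0,0,0,0.05, 0,0,0,0,0,0,0.05, 0,0,0,0,0,0,0.05]'
python3 - <<'E'
from h import *
s=status.state();print(s['tcp_pos'])
b=camera('scene')[:,:,::-1]
cv2.imwrite('pics/e2.png',cv2.resize(b[230:360,420:550],(600,600)))
E
```

```text
t: 25.3
tcp_pos: [0.4865, 0.3256, 0.0982]
eef_rot: [179.9, 0.1, -178.4]
wrist_force: [0.6, 0.1, -4.9]
gripper_width: 0.655
[0.48649296 0.32557363 0.09822012]
```

View pics/e2.png

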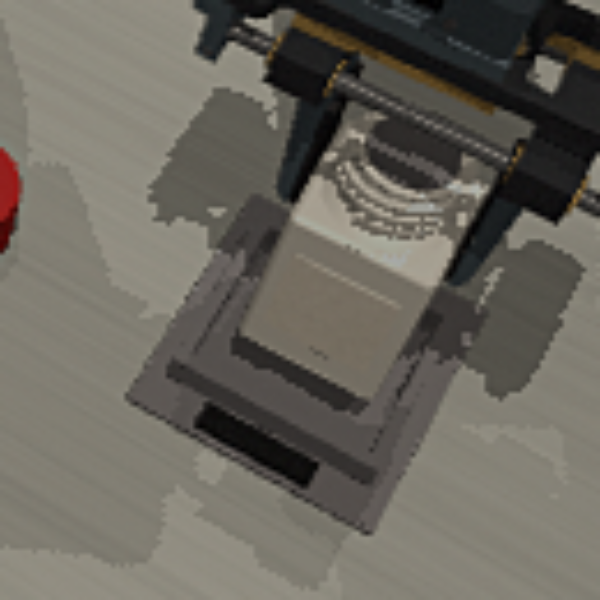

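```bash
python3 -m crank '[0,0,0.01,0,0,0,0.05, 0,0,0.009,0,0,0,0.05, 0,0,0.003,0,0,0,0.05, 0,0,0,0,0,0,0.05, 0,0,0,0,0,0,0.05]'; python3 -m crank '[0,0,0.0015,0,0,0,0.05, 0,0,0.0015,0,0,0,0.05, 0,0,0,0,0,0,0.05]'; python3 -m crank '[0,0,0.001,0,0,0,0.05, 0,0,0.001,0,0,0,0.05, 0,0,0,0,0,0,0.05]'
```

```text
t: 25.85
tcp_pos: [0.4856, 0.3256, 0.0752]
eef_rot: [180.0, 0.0, -178.4]
wrist_force: [0.1, -0.4, -5.6]
gripper_width: 0.654
t: 26.15
tcp_pos: [0.4854, 0.3254, 0.072]
eef_rot: [-180.0, -0.0, -178.4]
wrist_force: [-0.8, -0.2, -5.1]
gripper_width: 0.656
t: 26.45
tcp_pos: [0.4857, 0.3254, 0.0717]
eef_rot: [180.0, 0.1, -178.4]
wrist_force: [-1.5, -2.7, 4.8]
gripper_width: 0.653
```

Contact came at the expected height, with the force going from -5 to +5 N. Release and check.

```bash
python3 -m crank '[0,0,0,0,0,0,0.07, 0,0,0,0,0,0,0.08, 0,0,0,0,0,0,0.0912, 0,0,0,0,0,0,0.0912, 0,0,0,0,0,0,0.0912, 0,0,0,0,0,0,0.0912]'
python3 -m crank '[0,0,-0.02,0,0,0,0.0912, 0,0,-0.04,0,0,0,0.0912, 0,0,-0.05,0,0,0,0.0912, 0,0,-0.05,0,0,0,0.0912, -0.04,0,0,0,0,0,0.0912, 0,0.045,0,0,0,0,0.0912, 0,0.045,0,0,0,0,0.0912, 0,0.045,0,0,0,0,0.0912, 0,0,0,0,0,0,0.0912, 0,0,0,0,0,0,0.0912]'
python3 - <<'E'
from h import *
for n in('scene','top'):
    b=camera(n)[:,:,::-1]
    cv2.imwrite('pics/f_%s.png'%n,b)
    if n=='scene': cv2.imwrite('pics/f_c.png',cv2.resize(b[230:360,420:550],(600,600)))
    else: cv2.imwrite('pics/f_ct.png',cv2.resize(b[235:307,130:202],(600,600)))
E
```

```text
t: 27.05
tcp_pos: [0.4855, 0.3255, 0.0701]
eef_rot: [180.0, 0.0, -178.4]
wrist_force: [-0.5, 1.2, 0.2]
gripper_width: 0.999
t: 28.05
tcp_pos: [0.5212, 0.4621, 0.2292]
eef_rot: [-179.9, -0.1, -178.3]
wrist_force: [-1.1, -0.2, -0.3]
gripper_width: 1.002
```

View pics/f_scene.png

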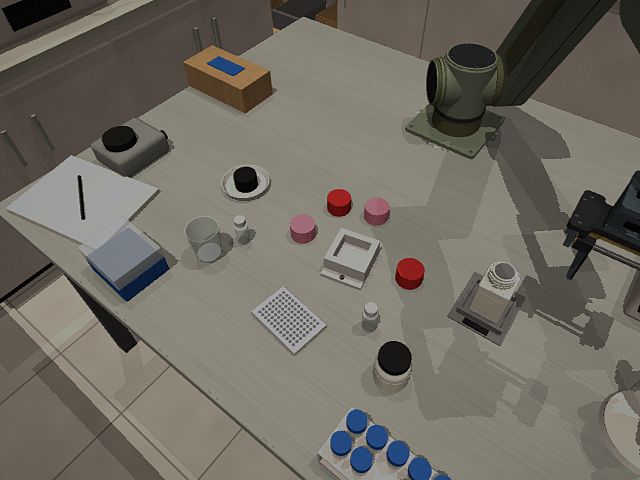

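View pics/f_c.png

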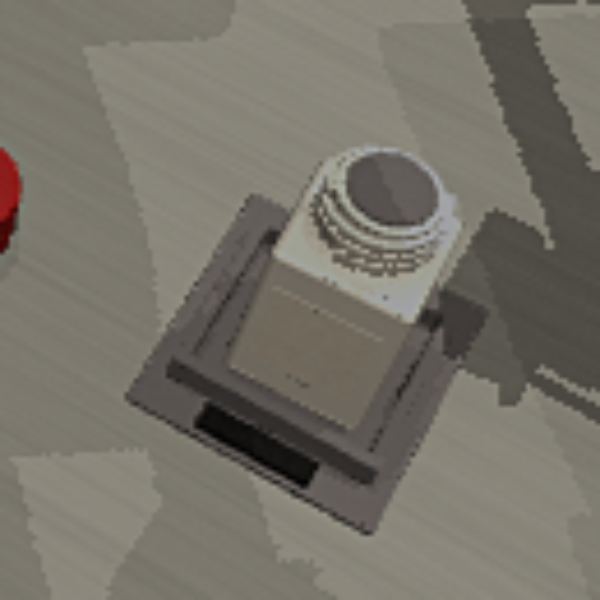

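View pics/f_ct.png

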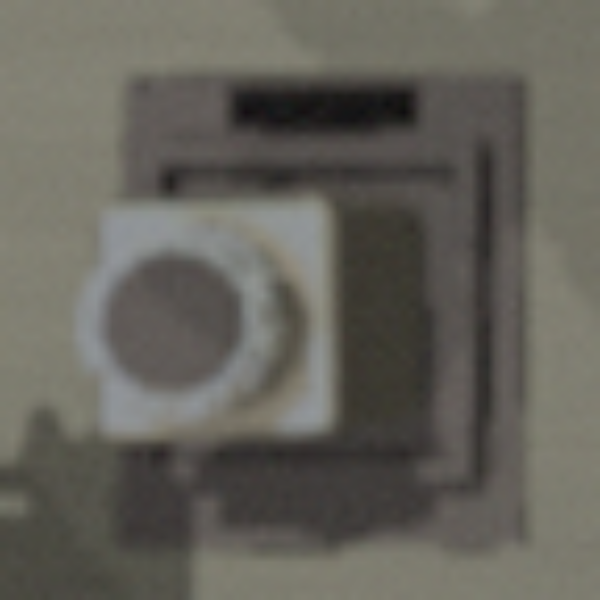

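Run:
```python
from h import *
print(tri(('top',150.6,273.6),('scene',504.9,270.5)),onz('top',150.6,273.6,.1284))
print(tri(('top',130+218/8.33,235+320/8.33),('scene',504.9,270.5))[1], onz('top',130+218/8.33,235+320/8.33,.096))
```

```text
(array([0.48477581, 0.32568308, 0.12690864]), np.float64(0.0008690899254953083)) [0.48501116 0.32479147 0.1284    ]
0.010946441245106927 [0.48464686 0.32351651 0.096     ]
```

The bottle stands in the bay at (0.485, 0.325). Its seal measures 0.127 m high against 0.128 m expected, so it is on the floor and upright. The cap is in the dish, the bystanders have not moved, and the gripper is clear.

```bash
python3 -c "
from bench import order;print(order.job_done())"
```

```text
the job is handed in; nothing more can be done
None
```

The cap is in the round dish and the open bottle is standing in the square bay. I handed the job in at about 28 s of the 72 s allowed; no verdict is reported.

- **Cap:** I unscrewed it in four anticlockwise twists of about 92° each, then lifted it off with the bottle still in the holder. I set it down in the dish, where it lies upright and centred to the eye.
- **Bottle:** I gripped it by the body, lifted it straight out, and lowered it until the wrist force showed contact before letting go.
- **Last checks:**
  - The bottle's two-view position is (0.485, 0.3257), against the bay centre measured at (0.486, 0.325).
  - The seal stands at 0.127 m, against 0.128 m expected, and the neck and body centres agree to about 2 mm, so the bottle is upright on the bay floor.
  - By eye, the bystanders are where they started, and the gripper is clear.
- **Disagreements:** The cameras disagreed by 2–3 mm on the bay, within tolerance. They disagreed by about 6 mm on the dish rim, where my pixel picks were rough. I used the dish floor fit instead, which agreed to 0.6 mm.

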